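Shut the egg drawer, open the preserving-fluid bottle

ROBOT

A 7-joint arm with a two-finger parallel gripper is mounted at the origin on the work surface. World frame = base frame: x ahead of the robot, y to its left, z up, the work surface at z = 0. Lengths are in m, angles in rad, forces in N, time in s.
With the tool pointing down it reaches from about 0.4 to 0.85 m from the base axis. Payload 6.9 kg.
Tool frame: the origin (TCP) lies at the very end of the fingers, on their centre line; the grasp point (between the pads) lies 19 mm behind it; x points along the fingers, y is the direction in which the jaws open and shut, and the axes are right-handed (so a half turn about x gives the same grasp; the last joint's range is limited). The gripper opens to 85 mm and grips with 20 to 120 N. Pads are 22 mm wide; open, the fingers measure 114 mm over their backs; the gripper's body (76 mm by 85 mm) begins 54 mm behind the grasp point. The pads swing forward as they close: fully open they stand 13 mm farther back than shut.
Start: joints at [1.296, 0.507, -0.238, 1.5, 0.126, 1.149, -0.155], TCP at [0.232, -0.58, 0.21] pointing down, gripper open.
Joint ranges: [-3.08, 3.08], [-0.24, 2.05], [-1.43, 1.35], [0, 2.5], [-1.52, 4.66], [0.17, 1.96], [-2.89, 2.89]. Speed limits (rad/s): [2.39, 2.39, 3.14, 3.14, 3.14, 3.14, 3.14].

INTERFACE

Orientations are given as a unit quaternion [x, y, z, w].
In Python, from cell import observe, capture, get_calibration, hand_in gives the robot as it stands. The module is installed in compiled form; this text tells all that it offers.
- The arm moves only by the tool drive_tool, never from a script. Its argument "moves" is a list of rows, each an object of numbers: "rx", "ry", "rz": the turn, a rotation vector about the tool's x, y, z in degrees; "tx", "ty", "tz": the shift along the tool's x, y, z in mm; "jaw": the finger opening in mm, from 0 to 85.4. A call has exactly 10 rows; each row is the pose to reach, as a shift and turn from the pose commanded when the call began, along the tool's axes at that moment; what a row does not reach only later rows make up. A row lasts 1/10 s, in which the tool goes at most 50 mm and 8.59 degrees, less where a joint would pass 70% of its speed; a pose out of reach is approached as far as the arm can. A call with a gripper value outside its range is refused whole. The fingers move at their own pace and stop on an object; the grip force is fixed at half the most. Time passes only in rows, so rows that repeat a pose let the fingers close, or fill a call up. It gives the time, the measured TCP pose, the force and the opening at its end, in the units of the state.
- observe(): the state, without advancing time (a new reading comes with each control period).
- capture(name): name is "scene" or "top" or "wrist"; returns (picture, depth): 384x512x3 uint8, blue, green, red; 384x512 float32, m along the optical axis (not along the pixel's ray), 0 where there is no reading.
- get_calibration(name): a dict with "fx", "fy", "cx", "cy" (pixels), "distortion" ([k1, k2, p1, p2, k3] as OpenCV has them; the pictures are not rectified), "cam_to_world" (4x4, takes a point from camera to world coordinates). Camera axes: x right, y down, z forward; pixel columns grow to the right and rows downward; lengths in m; the calibration is good to about 2 mm. A picture is of the moment at which its call begins: read the wrist's pose just before it. get_calibration takes no time and is no camera call; for the wrist camera it gives the pose at the moment of the call.
- hand_in(): hands the job in, once; it reports no verdict.
The state is a dict: "t": time; "joint_pos": joint angles; "qvel": joint speeds; "joint_efforts": joint torques, N m; "position": TCP position; "ee_rot": TCP orientation; "force": force on the tool from outside, world axes, zero at the start; "ft_torque": the same for the moment, N m; "grip_width": opening from 0.0 (shut) to 1.0 (fully open).
Only numpy, scipy, OpenCV 4.12 (cv2) and the standard library are available. Lean on these libraries where they do the work, as an engineer would, in place of code of your own. Each camera call takes 0.05 s, during which the arm holds its last target. There are 200 camera calls.

TASK

Before opening the preserving fluid, push the open upper drawer of the wooden specimen cabinet fully home until it seats at its detent. Then open the brown bottle that stands in the wooden block: press its push-and-turn safety cap down, twist it counter-clockwise (seen from above) while pressed until it is free, and lift it. Finish while holding the cap level in the gripper, about 6 cm above where it sat, over the bottle; leave everything else where it stands.

Things in the scene. Friction and masses are not known exactly. Their poses are not given: they have to be found in the camera images.
- drawer (a joint): slide of the upper drawer, m: 0 = fully home at its detent, grows as it opens (up to 0.15). It starts 0.05 to 0.10 open. Rubs with about 1 N; from 25 to 10 mm open a spring-like catch resists with up to 6 N, and within the last 5 mm it pulls the drawer home against a hard stop
- drawer_front (a point): middle of the upper drawer's front face; moves with the drawer. x points into the cabinet (push along it), y along the front, z up. The front is 214 mm wide, 66 mm tall (33 mm above and below this point), flat in the middle (only a thin card); two knobs, 14 mm across and 18 mm proud, 75 mm either side of the middle at this height
- cabinet: low dark wooden cabinet with two drawers one above the other, the lower one shut; fixed. 220 mm wide, its top 160 mm above the table (44 mm above the middle of the upper drawer's front). Origin on the table, 50 mm in front of the middle of the shut front; x points into the cabinet, z up
- cap_center (a point): centre, half-way up, of the white ribbed round cap: 48 mm across (50 over ribs), 28 mm tall; z up; 35 g. Grip its upright side at any yaw. Sprung up with 8 N at rest, 12 N fully pressed. Pushed down 4.5 mm or more (6 mm is a firm stop) it can turn; 60 to 120 degrees counter-clockwise, 80 best, then frees it to lift. Clockwise is blocked
- bottle_mouth (a point): top of the bottle's neck, on its axis, 145 mm above the table; z up. With the cap locked, the cap's centre is 1 mm below this point, on the same axis
- bottle: brown bottle with a 68 mm wide body, clamped in a fixed wooden block 100 x 100 x 40 mm: it cannot turn or move. Origin under the block's middle, z up. Room for fingertips beside and below the locked cap: a 45 mm wide collar ends 6 mm under the cap's rim and is 5 mm thick, below it a 27 mm neck; the shoulder (52 mm wide) begins 30 mm and the full body 40 mm under the rim
- jar: bystander, leave alone: small clear jar with a metal lid, 52 mm across, 70 mm tall, beside the capped bottle
- plain_bottle: bystander, leave alone: brown bottle with a narrow black cap, 54 mm across, 125 mm tall, standing free on the table (not in a block)
- pin_tin: bystander, leave alone: flat aluminium tin, 44 mm across, 30 mm tall, beside the capped bottle
- putty_tin: bystander, leave alone: brass tin, 44 mm across, 40 mm tall
- brush: bystander, leave alone: brush 110 mm long lying on the table; origin at its middle
- loupe: bystander, leave alone: black loupe, 36 mm across, 30 mm tall, on top of the cabinet at the rear
- unit_tray: bystander, leave alone: cardboard tray 55 x 70 x 22 mm on top of the cabinet at the rear

How it is judged:
On the way, in this order (a step that is already met when the one before it is completed fails the run):
1. the upper drawer is fully home at its detent (value of joint drawer below 0.003 m), for 0.2 s.
2. the gripped cap is pressed down on the bottle, at least 3.5 mm (z of cap_center in the frame of bottle_mouth below -0.0045 m and contact force between the fingers and cap above 1 N and horizontal distance between cap_center and bottle_mouth below 0.01 m), for 0.1 s.
3. the cap is off and lifted clear of the bottle, in the gripper (z of cap_center in the frame of bottle_mouth above 0.03 m and contact force between the fingers and cap above 1 N and contact force between cap and bottle below 0.05 N), for 0.2 s.
At the end, for the whole second after the job is handed in: The upper drawer is home (within 3 mm); the cap, gripped by the fingers alone (over 1 N) and touching the bottle nowhere, is held still and level (within 17 degrees), its centre 30 to 130 mm above the bottle's mouth and within 30 mm of the bottle's axis (all of step 3 and value of joint drawer below 0.003 m and z of cap_center in the frame of bottle_mouth below 0.13 m and horizontal distance between cap_center and bottle_mouth below 0.03 m and angle between cap_center's own z axis and vertical below 0.3 rad and linear speed of cap below 0.03 m/s); the arm keeps its last pose, push and grip.
It fails at once if a bystander is shifted by more than 25 mm (distance of any of jar, plain_bottle, pin_tin, putty_tin, brush, loupe, unit_tray from where it was at the start of the episode above 0.025 m).
It also fails if it takes over 59 s, if anything falls off the work surface, if the arm or the gripper's body presses on something with over 40 N, if the wrist force passes 120 N, or if a joint passes its speed limit or range.

## Working session

There is one attempt and no reset: what is moved stays moved. The work goes in short steps, Python scripts to look and compute and a tool call to move; the robot and the scene stay as the last step left them, time stands still between calls to the robot, and variables do not carry over. Pictures are saved under pics/ and viewed, about 8 in all and at most 12, crops included, and the job is handed in when it is done.

Besides the shell and the picture viewer there is one more tool, called after "Call:" by a JSON object that holds its "name" and its "arguments", one argument or row to a line. drive_tool: Moves the arm, as the interface text tells. Its arguments: {"type":"object","properties":{"moves":{"type":"array"}},"required":["moves"]}

```bash
mkdir -p pics
cat > h.py <<'E'
import numpy as np, cv2
from cell import *
from scipy.spatial.transform import Rotation as R
def snap(n,f):
    K=get_calibration(n); im,d=capture(n); cv2.imwrite('pics/%s.png'%f,im); np.savez(f+'.npz',im=im,d=d,**{k:np.array(v) for k,v in K.items()}); return im,d
def load(f): return np.load(f+'.npz')
def world(Z,u=None,v=None):
    d=Z['d']
    if u is None: v,u=np.mgrid[0:384,0:512]; 
    u=np.atleast_1d(u);v=np.atleast_1d(v)
    Km=np.array([[Z['fx'],0,Z['cx']],[0,Z['fy'],Z['cy']],[0,0,1]],float)
    p=cv2.undistortPoints(np.stack([u.ravel(),v.ravel()],1).astype(float)[:,None],Km,Z['distortion'].astype(float))[:,0]
    z=d[v.ravel(),u.ravel()].astype(float)
    P=np.c_[p*z[:,None],z]; T=Z['cam_to_world']
    return (P@T[:3,:3].T+T[:3,3]).reshape(u.shape+(3,))
E
python3 - <<'E'
from h import *
o=observe();print(o)
a,_=snap('scene','s0');b,_=snap('top','t0')
cv2.imwrite('pics/both.png',cv2.resize(np.hstack([a,b]),(1024,384)) if 0 else np.vstack([a,b])[:, :])
E
```

```text
{'t': 0.0, 'joint_pos': array([ 1.29649428,  0.50835065, -0.23750275,  1.50114689,  0.12567784,
        1.14889351, -0.15480631]), 'qvel': array([ 0.00033015,  0.00128659, -0.00077705,  0.00051669,  0.00113344,
       -0.00187459, -0.00045131]), 'joint_efforts': array([ 1.22263504e-03, -6.20614600e+01, -2.18596548e+00, -2.49651128e+01,
        1.28882509e-02,  1.17004532e-02, -1.05610386e-05]), 'position': array([ 0.23142968, -0.57998323,  0.20911613]), 'ee_rot': array([-0.6942667 , -0.13409694,  0.69452496, -0.13284137]), 'force': array([ 0.34077761, -0.35077823,  1.31433101]), 'ft_torque': array([ 0.04547173,  0.00421778, -0.00458686]), 'grip_width': 1.004460617466185}
```

View pics/s0.png

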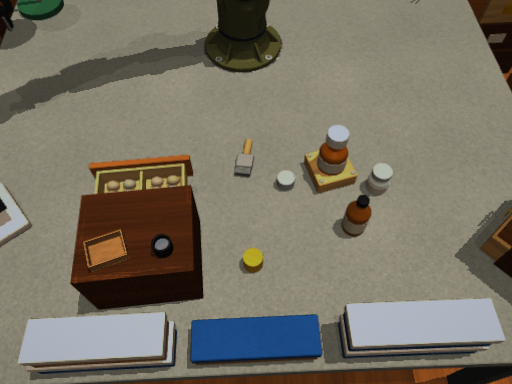

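View pics/t0.png

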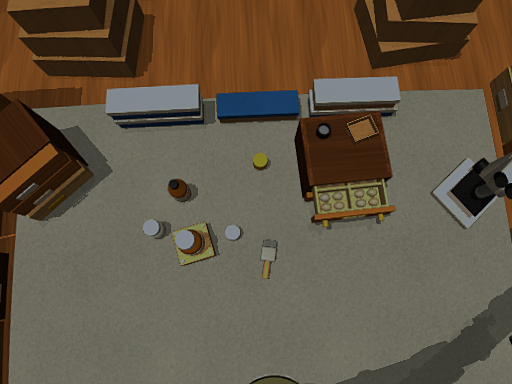

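The scene view shows the cabinet at lower left with its drawer open toward the robot (front edge about (140,163)), and the white cap at (338,135). The top view shows the cap at (187,240) and the drawer front edge from (316,219) to (395,208).

Run:
```python
from h import *
np.set_printoptions(precision=4,suppress=True)
for f in ('t0','s0'):
    Z=load(f);W=world(Z);im=Z['im'].astype(int);ok=Z['d']>0
    print(f,Z['cam_to_world'][:3,3])
    def near(u,v,r,zlo,zhi):
        s=(slice(v-r,v+r+1),slice(u-r,u+r+1));P=W[s].reshape(-1,3);C=im[s].reshape(-1,3)
        m=(P[:,2]>zlo)&(P[:,2]<zhi)&ok[s].ravel();return P[m],C[m]
    for nm,(u,v) in dict(cap=(187,240) if f=='t0' else (338,132)).items():
        P,C=near(u,v,22,.148,.175); c,r=cv2.minEnclosingCircle(P[:,:2].astype(np.float32))
        print(nm,len(P),np.median(P,0),P.min(0),P.max(0),'circ',c,r, C.mean(0))
    # drawer front top edge, cabinet top
    if f=='t0': pts=[(316,219),(355,214),(395,208),(318,216),(393,206),(325,224),(381,217)]
    else: pts=[(92,168),(140,162),(190,158)]
    for u,v in pts: print('dr',u,v,W[v,u])
    # generic
    m=(W[...,2]>.155)&(W[...,2]<.168)&(W[...,1]<-.05)&(W[...,0]>.3)&ok
    P=W[m]; print('cabtop',len(P),np.median(P[:,2]),cv2.minAreaRect(P[:,:2].astype(np.float32)),'\n',cv2.boxPoints(cv2.minAreaRect(P[:,:2].astype(np.float32))))
    m=(W[...,2]>.138)&(W[...,2]<.1525)&(W[...,1]<-.05)&(W[...,0]>.3)&(W[...,0]<.62)&ok&(im[...,2]>110)&(im[...,0]<70)
    P=W[m]; print('drtop',len(P));
    if len(P)>5: print(np.median(P,0),cv2.boxPoints(cv2.minAreaRect(P[:,:2].astype(np.float32))))
for n,(u,v) in dict(jar=(153,229),pb=(178,188),pin=(233,232),putty=(260,160),brush=(268,258)).items():
    Z=load('t0');W=world(Z);print(n,W[v,u])
```

```text
t0 [0.3984 0.0222 1.0768]
cap 307 [0.4874 0.2026 0.1583] [0.4632 0.1791 0.1502] [0.5105 0.2267 0.1629] circ (0.4877419173717499, 0.20345859229564667) 0.02476019598543644 [138.6156 132.8795 126.4137]
dr 316 219 [ 0.5234 -0.1304  0.1486]
dr 355 214 [ 0.531  -0.2312  0.1503]
dr 395 208 [ 0.5649 -0.3966 -0.0029]
dr 318 216 [ 0.5308 -0.1361  0.1485]
dr 393 206 [ 0.547 -0.333  0.149]
dr 325 224 [ 0.5128 -0.1576  0.1203]
dr 381 217 [ 0.5234 -0.307   0.1236]
cabtop 5251 0.16010580295408539 ((0.6943349838256836, -0.3773503601551056), (0.5573765635490417, 0.21917547285556793), 84.0845947265625) 
 [[ 0.5566 -0.6433]
 [ 0.7746 -0.6658]
 [ 0.8321 -0.1114]
 [ 0.6141 -0.0889]]
drtop 413
[ 0.537  -0.2309  0.1491] [[ 0.524  -0.1284]
 [ 0.537  -0.3378]
 [ 0.5879 -0.3346]
 [ 0.5749 -0.1252]]
s0 [ 1.0933 -0.0015  0.9033]
cap 363 [0.4927 0.2009 0.1556] [0.4633 0.1771 0.1481] [0.5149 0.226  0.1599] circ (0.489508718252182, 0.2020900547504425) 0.026308953762054443 [169.9449 163.4518 159.9504]
dr 92 168 [ 0.5496 -0.333   0.1442]
dr 140 162 [ 0.5406 -0.2316  0.1469]
dr 190 158 [ 0.426  -0.1488 -0.0009]
cabtop 9155 0.15804930436128162 ((0.7109959721565247, -0.2241196632385254), (0.18867117166519165, 0.22147563099861145), 3.567580461502075) 
 [[ 0.61   -0.1195]
 [ 0.6237 -0.3405]
 [ 0.812  -0.3288]
 [ 0.7983 -0.1077]]
drtop 483
[ 0.5386 -0.2363  0.1465] [[ 0.5236 -0.1295]
 [ 0.5358 -0.3404]
 [ 0.552  -0.3395]
 [ 0.5398 -0.1285]]
jar [0.5277 0.3068 0.0695]
pb [0.6339 0.2314 0.0958]
pin [0.5138 0.0893 0.0285]
putty [0.7201 0.0023 0.0396]
brush [ 0.4361 -0.0067  0.0194]
```

```bash
cat >> h.py <<'E'
np.set_printoptions(precision=4,suppress=True)
def plan(p,R1=None):
    o=observe();R0=R.from_quat(o['ee_rot'])
    s=R0.inv().apply(np.array(p)-o['position'])*1000
    print('shift mm',s,end=' ')
    if R1 is not None: print('rotvec deg',np.degrees((R0.inv()*R1).as_rotvec()),end='')
    print()
def down(yaw): # x down, z horizontal at heading yaw (rad)
    z=np.array([np.cos(yaw),np.sin(yaw),0]);x=np.array([0,0,-1.]);return R.from_matrix(np.c_[x,np.cross(z,x),z])
E
python3 - <<'E'
from h import *
o=observe();print(R.from_quat(o['ee_rot']).as_matrix())
for y in (.062,.062+np.pi):
    plan([.475,-.2375,.21],down(y));plan([.475,-.2375,.103],down(y))
E
```

```text
[[-0.0006  0.3707 -0.9288]
 [ 0.0015 -0.9288 -0.3707]
 [-1.     -0.0016  0.0001]]
shift mm [  -0.4333 -227.8653 -353.2038] rotvec deg [-161.7938   -0.1279    0.0257]
shift mm [ 106.5665 -227.6951 -353.2105] rotvec deg [-161.7938   -0.1279    0.0257]
shift mm [  -0.4333 -227.8653 -353.2038] rotvec deg [18.2061  0.018   0.0898]
shift mm [ 106.5665 -227.6951 -353.2105] rotvec deg [18.2061  0.018   0.0898]
```

Call:
{"name": "drive_tool", "arguments": {
  "moves": [
    {"rx": 2, "ty": -23, "tz": -35, "jaw": 0},
    {"rx": 4, "ty": -46, "tz": -71, "jaw": 0},
    {"rx": 6, "ty": -68, "tz": -106, "jaw": 0},
    {"rx": 8, "ty": -91, "tz": -141, "jaw": 0},
    {"rx": 10, "ty": -114, "tz": -177, "jaw": 0},
    {"rx": 12, "ty": -137, "tz": -212, "jaw": 0},
    {"rx": 14, "ty": -160, "tz": -247, "jaw": 0},
    {"rx": 16, "ty": -182, "tz": -283, "jaw": 0},
    {"rx": 18, "ty": -205, "tz": -318, "jaw": 0},
    {"rx": 18.2, "ty": -228, "tz": -353, "jaw": 0}
  ]
}}

```text
schema error: expected keys rx, ry, rz, tx, ty, tz, jaw
```

Run:
```python
from h import *
plan([.475,-.2375,.103],down(.062+np.pi)); o=observe();print(o['t'],o['position'],o['force'],o['grip_width'])
```

```text
shift mm [ 106.5665 -227.6951 -353.2105] rotvec deg [18.2061  0.018   0.0898]
0.1 [ 0.2314 -0.5801  0.2092] [-0.0708  1.1044  0.2543] 0.999585594953503
```

All keys needed in every row.

Call:
{"name": "drive_tool", "arguments": {
  "moves": [
    {"rx": 2, "ry": 0, "rz": 0, "tx": 0, "ty": -23, "tz": -35, "jaw": 0},
    {"rx": 4, "ry": 0, "rz": 0, "tx": 0, "ty": -46, "tz": -71, "jaw": 0},
    {"rx": 6, "ry": 0, "rz": 0, "tx": 0, "ty": -68, "tz": -106, "jaw": 0},
    {"rx": 8, "ry": 0, "rz": 0, "tx": 0, "ty": -91, "tz": -141, "jaw": 0},
    {"rx": 10, "ry": 0, "rz": 0, "tx": 0, "ty": -114, "tz": -177, "jaw": 0},
    {"rx": 12, "ry": 0, "rz": 0, "tx": 0, "ty": -137, "tz": -212, "jaw": 0},
    {"rx": 14, "ry": 0, "rz": 0, "tx": 0, "ty": -160, "tz": -247, "jaw": 0},
    {"rx": 16, "ry": 0, "rz": 0, "tx": 0, "ty": -182, "tz": -283, "jaw": 0},
    {"rx": 18, "ry": 0, "rz": 0, "tx": 0, "ty": -205, "tz": -318, "jaw": 0},
    {"rx": 18.2, "ry": 0, "rz": 0, "tx": 0, "ty": -228, "tz": -353, "jaw": 0}
  ]
}}

```text
t: 1.1
position: [0.4756, -0.2363, 0.2098]
ee_rot: [-0.707, -0.022, 0.707, -0.021]
force: [-0.0, -0.2, -0.5]
grip_width: -0.002
```

Run:
```python
from h import *
plan([.475,-.2375,.103],down(.062+np.pi)); o=observe();print(o['t'],o['position'],o['force'],o['grip_width'])
```

```text
shift mm [106.7962   1.1909   0.5852] rotvec deg [-0.0675  0.0263  0.0071]
1.1 [ 0.4756 -0.2363  0.2098] [-0.0226 -0.2079 -0.4696] -0.0017298828220349417
```

Call:
{"name": "drive_tool", "arguments": {
  "moves": [
    {"rx": 0, "ry": 0, "rz": 0, "tx": 25, "ty": 0, "tz": 0, "jaw": 0},
    {"rx": 0, "ry": 0, "rz": 0, "tx": 50, "ty": 0, "tz": 0, "jaw": 0},
    {"rx": 0, "ry": 0, "rz": 0, "tx": 75, "ty": 0, "tz": 0, "jaw": 0},
    {"rx": 0, "ry": 0, "rz": 0, "tx": 95, "ty": 0, "tz": 0, "jaw": 0},
    {"rx": 0, "ry": 0, "rz": 0, "tx": 107, "ty": 0, "tz": 0, "jaw": 0},
    {"rx": 0, "ry": 0, "rz": 0, "tx": 107, "ty": 0, "tz": -10, "jaw": 0},
    {"rx": 0, "ry": 0, "rz": 0, "tx": 107, "ty": 0, "tz": -20, "jaw": 0},
    {"rx": 0, "ry": 0, "rz": 0, "tx": 107, "ty": 0, "tz": -30, "jaw": 0},
    {"rx": 0, "ry": 0, "rz": 0, "tx": 107, "ty": 0, "tz": -37, "jaw": 0},
    {"rx": 0, "ry": 0, "rz": 0, "tx": 107, "ty": 0, "tz": -44, "jaw": 0}
  ]
}}

```text
t: 2.1
position: [0.52, -0.2351, 0.1036]
ee_rot: [0.707, 0.022, -0.706, 0.022]
force: [-3.4, 0.3, 0.9]
grip_width: 0.0
```

Call:
{"name": "drive_tool", "arguments": {
  "moves": [
    {"rx": 0, "ry": 0, "rz": 0, "tx": 0, "ty": 0, "tz": -6, "jaw": 0},
    {"rx": 0, "ry": 0, "rz": 0, "tx": 0, "ty": 0, "tz": -12, "jaw": 0},
    {"rx": 0, "ry": 0, "rz": 0, "tx": 0, "ty": 0, "tz": -18, "jaw": 0},
    {"rx": 0, "ry": 0, "rz": 0, "tx": 0, "ty": 0, "tz": -24, "jaw": 0},
    {"rx": 0, "ry": 0, "rz": 0, "tx": 0, "ty": 0, "tz": -30, "jaw": 0},
    {"rx": 0, "ry": 0, "rz": 0, "tx": 0, "ty": 0, "tz": -36, "jaw": 0},
    {"rx": 0, "ry": 0, "rz": 0, "tx": 0, "ty": 0, "tz": -42, "jaw": 0},
    {"rx": 0, "ry": 0, "rz": 0, "tx": 0, "ty": 0, "tz": -48, "jaw": 0},
    {"rx": 0, "ry": 0, "rz": 0, "tx": 0, "ty": 0, "tz": -54, "jaw": 0},
    {"rx": 0, "ry": 0, "rz": 0, "tx": 0, "ty": 0, "tz": -58, "jaw": 0}
  ]
}}

```text
t: 3.1
position: [0.5763, -0.2316, 0.1027]
ee_rot: [-0.706, -0.022, 0.707, -0.022]
force: [-3.1, -0.4, 0.6]
grip_width: -0.003
```

Run:
```python
from h import *
snap('top','t1');snap('scene','s1')
o=observe();print(o['t'],o['position'],o['force'],o['grip_width'])
for f in ('t1','s1'):
    Z=load(f);W=world(Z);im=Z['im'].astype(int)
    m=(W[...,2]>.138)&(W[...,2]<.1525)&(W[...,1]<-.1)&(W[...,1]>-.36)&(W[...,0]>.5)&(W[...,0]<.68)&(im[...,2]>110)&(im[...,0]<70)
    P=W[m];print(len(P));
    if len(P)>5:print(cv2.boxPoints(cv2.minAreaRect(P[:,:2].astype(np.float32))))
cv2.imwrite('pics/c1.png',np.hstack([cv2.resize(load('s1')['im'][120:320,50:250],(400,400)),cv2.resize(load('t1')['im'][90:240,280:430],(400,400))]))
```

```text
3.2 [ 0.5773 -0.2315  0.1028] [-1.1982  0.0829  0.3976] -0.0024656044892580452
111
[[ 0.5804 -0.1248]
 [ 0.5859 -0.2072]
 [ 0.5991 -0.2063]
 [ 0.5936 -0.1239]]
439
[[ 0.5822 -0.1252]
 [ 0.5951 -0.3368]
 [ 0.6106 -0.3358]
 [ 0.5977 -0.1243]]
```

View pics/c1.png

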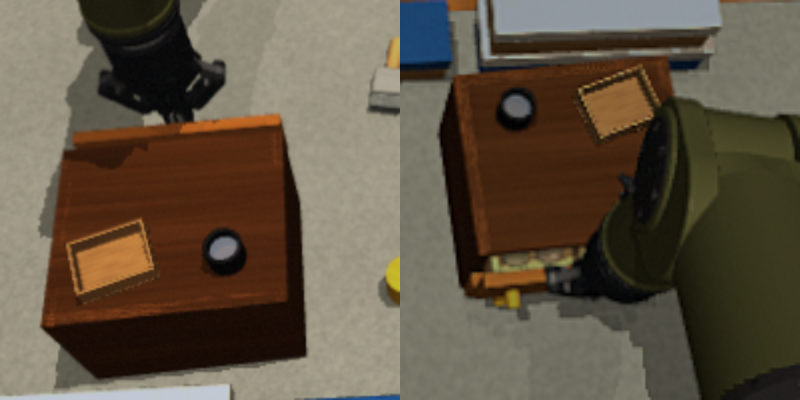

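The crop shows the fingers on the middle of the drawer front (about (575,280) in the right half), with the drawer still some 25 mm open. I'll keep pushing.

Call:
{"name": "drive_tool", "arguments": {
  "moves": [
    {"rx": 0, "ry": 0, "rz": 0, "tx": 0, "ty": 0, "tz": -3, "jaw": 0},
    {"rx": 0, "ry": 0, "rz": 0, "tx": 0, "ty": 0, "tz": -6, "jaw": 0},
    {"rx": 0, "ry": 0, "rz": 0, "tx": 0, "ty": 0, "tz": -9, "jaw": 0},
    {"rx": 0, "ry": 0, "rz": 0, "tx": 0, "ty": 0, "tz": -12, "jaw": 0},
    {"rx": 0, "ry": 0, "rz": 0, "tx": 0, "ty": 0, "tz": -14, "jaw": 0},
    {"rx": 0, "ry": 0, "rz": 0, "tx": 0, "ty": 0, "tz": -16, "jaw": 0},
    {"rx": 0, "ry": 0, "rz": 0, "tx": 0, "ty": 0, "tz": -18, "jaw": 0},
    {"rx": 0, "ry": 0, "rz": 0, "tx": 0, "ty": 0, "tz": -20, "jaw": 0},
    {"rx": 0, "ry": 0, "rz": 0, "tx": 0, "ty": 0, "tz": -21, "jaw": 0},
    {"rx": 0, "ry": 0, "rz": 0, "tx": 0, "ty": 0, "tz": -22, "jaw": 0}
  ]
}}

```text
t: 4.2
position: [0.5923, -0.2306, 0.1027]
ee_rot: [-0.702, -0.022, 0.711, -0.021]
force: [-21.7, 2.1, 14.6]
grip_width: 0.002
```

Call:
{"name": "drive_tool", "arguments": {
  "moves": [
    {"rx": 0, "ry": 0, "rz": 0, "tx": 0, "ty": 0, "tz": -1, "jaw": 0},
    {"rx": 0, "ry": 0, "rz": 0, "tx": 0, "ty": 0, "tz": -2, "jaw": 0},
    {"rx": 0, "ry": 0, "rz": 0, "tx": 0, "ty": 0, "tz": -3, "jaw": 0},
    {"rx": 0, "ry": 0, "rz": 0, "tx": 0, "ty": 0, "tz": -3, "jaw": 0},
    {"rx": 0, "ry": 0, "rz": 0, "tx": 0, "ty": 0, "tz": -4, "jaw": 0},
    {"rx": 0, "ry": 0, "rz": 0, "tx": 0, "ty": 0, "tz": -4, "jaw": 0},
    {"rx": 0, "ry": 0, "rz": 0, "tx": 0, "ty": 0, "tz": -5, "jaw": 0},
    {"rx": 0, "ry": 0, "rz": 0, "tx": 0, "ty": 0, "tz": -5, "jaw": 0},
    {"rx": 0, "ry": 0, "rz": 0, "tx": 0, "ty": 0, "tz": -6, "jaw": 0},
    {"rx": 0, "ry": 0, "rz": 0, "tx": 0, "ty": 0, "tz": -6, "jaw": 0}
  ]
}}

```text
t: 5.2
position: [0.592, -0.2305, 0.1027]
ee_rot: [-0.698, -0.021, 0.715, -0.02]
force: [-38.6, 3.9, 25.8]
grip_width: 0.0
```

Run:
```python
from h import *
snap('top','t2');snap('scene','s2')
o=observe();print(o['t'],o['position'],o['force'],o['ft_torque'])
for f in ('t2','s2'):
    Z=load(f);W=world(Z);im=Z['im'].astype(int)
    m=(W[...,2]>.138)&(W[...,2]<.1525)&(W[...,1]<-.1)&(W[...,1]>-.36)&(W[...,0]>.5)&(W[...,0]<.68)&(im[...,2]>110)&(im[...,0]<70)
    P=W[m];print(len(P));
    if len(P)>5:print(cv2.boxPoints(cv2.minAreaRect(P[:,:2].astype(np.float32))))
cv2.imwrite('pics/c2.png',np.hstack([cv2.resize(load('s2')['im'][120:270,70:220],(400,400)),cv2.resize(load('t2')['im'][100:220,290:410],(400,400))]))
```

```text
5.3 [ 0.592  -0.2306  0.1027] [-38.2269   3.9061  27.798 ] [0.8178 7.5963 0.0877]
110
[[ 0.5962 -0.1234]
 [ 0.6004 -0.182 ]
 [ 0.6132 -0.1811]
 [ 0.609  -0.1225]]
134
[[ 0.5982 -0.1247]
 [ 0.6101 -0.3345]
 [ 0.6172 -0.3341]
 [ 0.6053 -0.1243]]
```

View pics/c2.png

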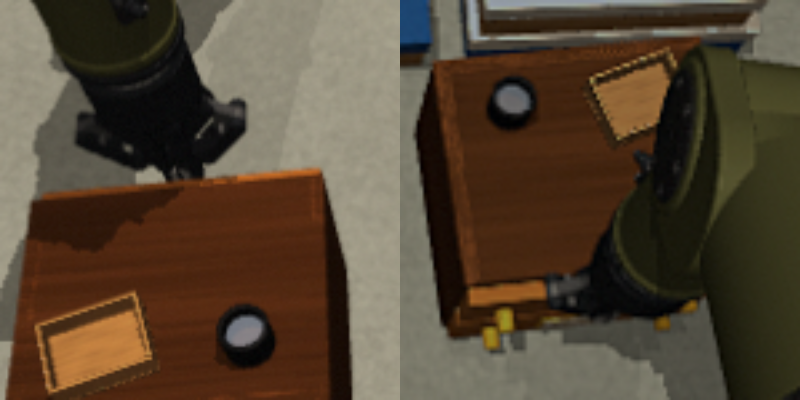

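The upper drawer front now nearly meets the cabinet edge, front face x≈0.604, and the arm stopped dead under 38 N. I'll back off and then check it with an unobstructed view.

Call:
{"name": "drive_tool", "arguments": {
  "moves": [
    {"rx": 0, "ry": 0, "rz": 0, "tx": 0, "ty": 0, "tz": 8, "jaw": 0},
    {"rx": 0, "ry": 0, "rz": 0, "tx": 0, "ty": 0, "tz": 16, "jaw": 0},
    {"rx": 0, "ry": 0, "rz": 0, "tx": 0, "ty": 0, "tz": 30, "jaw": 0},
    {"rx": 0, "ry": 0, "rz": 0, "tx": 0, "ty": 0, "tz": 50, "jaw": 0},
    {"rx": 0, "ry": 0, "rz": 0, "tx": 0, "ty": 0, "tz": 75, "jaw": 0},
    {"rx": 0, "ry": 0, "rz": 0, "tx": -20, "ty": 0, "tz": 100, "jaw": 0},
    {"rx": 0, "ry": 0, "rz": 0, "tx": -50, "ty": 0, "tz": 125, "jaw": 0},
    {"rx": 0, "ry": 0, "rz": 0, "tx": -85, "ty": 0, "tz": 140, "jaw": 0},
    {"rx": 0, "ry": 0, "rz": 0, "tx": -115, "ty": 0, "tz": 140, "jaw": 0},
    {"rx": 0, "ry": 0, "rz": 0, "tx": -130, "ty": 0, "tz": 140, "jaw": 85}
  ]
}}

```text
t: 6.3
position: [0.4663, -0.2391, 0.2363]
ee_rot: [0.709, 0.021, -0.705, 0.023]
force: [0.2, 0.4, 0.5]
grip_width: 0.155
```

Run:
```python
from h import *
snap('top','t3');snap('scene','s3');o=observe();print(o['t'],o['position'],o['force'],o['joint_pos'])
for f in ('t3','s3'):
    Z=load(f);W=world(Z);im=Z['im'].astype(int)
    m=(W[...,2]>.138)&(W[...,2]<.1525)&(W[...,1]<-.1)&(W[...,1]>-.36)&(W[...,0]>.5)&(W[...,0]<.68)&(im[...,2]>110)&(im[...,0]<70)
    P=W[m];print(len(P));
    if len(P)>5:print(cv2.boxPoints(cv2.minAreaRect(P[:,:2].astype(np.float32))))
cv2.imwrite('pics/c3.png',np.hstack([cv2.resize(load('s3')['im'][120:270,70:220],(400,400)),cv2.resize(load('t3')['im'][100:220,290:410],(400,400))]))
for y in (.062,.062+np.pi, .062-np.pi/2,0.062+np.pi/2): plan([.4885,.2028,.26],down(y))
```

```text
6.4 [ 0.4669 -0.2391  0.2356] [ 0.5554 -0.3034 -0.5017] [ 0.6174  0.328  -0.2645  1.7262  0.0953  1.0935 -1.1856]
339
[[ 0.5968 -0.1231]
 [ 0.6094 -0.3342]
 [ 0.622  -0.3334]
 [ 0.6094 -0.1223]]
241
[[ 0.5961 -0.1247]
 [ 0.6104 -0.3343]
 [ 0.619  -0.3337]
 [ 0.6047 -0.1241]]
shift mm [ -25.3795 -439.6     -49.1698] rotvec deg [-179.9907    0.2654   -0.5062]
shift mm [ -25.3795 -439.6     -49.1698] rotvec deg [ 0.0084 -0.3222 -0.169 ]
shift mm [ -25.3795 -439.6     -49.1698] rotvec deg [-89.9913  -0.1204  -0.3858]
shift mm [ -25.3795 -439.6     -49.1698] rotvec deg [90.0081 -0.3858  0.1204]
```

View pics/c3.png

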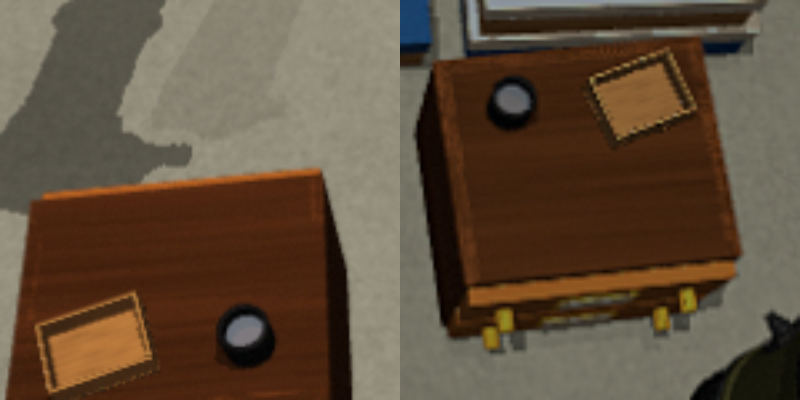

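The drawer looks shut, with upper knobs at about (505,320) and (688,300) and lower ones at (490,337) and (660,320). I'll check that the upper knobs line up with those of the shut lower drawer.

Run:
```python
from h import *
Z=load('t3');W=world(Z);im=Z['im'].astype(int)
n=np.array([np.cos(.062),np.sin(.062)])
s=(slice(180,212),slice(300,395))
P=W[s].reshape(-1,3);C=im[s].reshape(-1,3)
m=(C[:,2]>120)&(C[:,1]>90)&(C[:,0]<80)&(P[:,2]>.02);P=P[m]
a=P[:,:2]@n; lat=P[:,:2]@[-n[1],n[0]]
for lo,hi in ((.03,.08),(.1,.14)):
    k=(P[:,2]>lo)&(P[:,2]<hi)
    for sgn in (lat>-.27,lat<=-.27):
        q=k&sgn;print(lo,q.sum(),'min normal',np.sort(a[q])[:4],'med',np.median(a[q]),np.median(P[q],0))
```

```text
0.03 17 min normal [0.5714 0.5716 0.5724 0.5738] med 0.5776717166309334 [ 0.5885 -0.1533  0.0492]
0.03 17 min normal [0.5725 0.5727 0.5728 0.574 ] med 0.5775732137650202 [ 0.5975 -0.3028  0.0493]
0.1 25 min normal [0.5709 0.5714 0.5715 0.5722] med 0.5790275874823033 [ 0.5898 -0.153   0.123 ]
0.1 25 min normal [0.5707 0.571  0.5712 0.5721] med 0.5787452458830968 [ 0.5984 -0.3021  0.122 ]
```

Call:
{"name": "drive_tool", "arguments": {
  "moves": [
    {"rx": 0, "ry": 0, "rz": 0, "tx": -15, "ty": -40, "tz": 0, "jaw": 85},
    {"rx": 0, "ry": 0, "rz": 0, "tx": -40, "ty": -80, "tz": 0, "jaw": 85},
    {"rx": 0, "ry": 0, "rz": 0, "tx": -55, "ty": -120, "tz": -5, "jaw": 85},
    {"rx": 0, "ry": 0, "rz": 0, "tx": -65, "ty": -160, "tz": -10, "jaw": 85},
    {"rx": 0, "ry": 0, "rz": 0, "tx": -65, "ty": -200, "tz": -15, "jaw": 85},
    {"rx": 0, "ry": 0, "rz": 0, "tx": -65, "ty": -240, "tz": -20, "jaw": 85},
    {"rx": 0, "ry": 0, "rz": 0, "tx": -65, "ty": -280, "tz": -25, "jaw": 85},
    {"rx": 0, "ry": 0, "rz": 0, "tx": -65, "ty": -320, "tz": -25, "jaw": 85},
    {"rx": 0, "ry": 0, "rz": 0, "tx": -65, "ty": -345, "tz": -25, "jaw": 85},
    {"rx": 0, "ry": 0, "rz": 0, "tx": -65, "ty": -360, "tz": -25, "jaw": 85}
  ]
}}

```text
t: 7.4
position: [0.4671, 0.1255, 0.2969]
ee_rot: [-0.706, -0.024, 0.707, -0.023]
force: [-0.0, 0.3, 0.5]
grip_width: 0.992
```

Run:
```python
from h import *
o=observe();print(o['t'],o['position'],R.from_quat(o['ee_rot']).as_matrix(),o['joint_pos'])
im,d=snap('wrist','w0')
Z=load('w0');W=world(Z);m=(W[...,2]>.148)&(W[...,2]<.175)&(d>0)&(np.hypot(W[...,0]-.488,W[...,1]-.203)<.05)
P=W[m];print(len(P));
if len(P): print(np.median(P,0),cv2.minEnclosingCircle(P[:,:2].astype(np.float32)))
```

```text
7.4 [0.4671 0.1255 0.2969] [[-0.0009  0.066  -0.9978]
 [ 0.0012 -0.9978 -0.066 ]
 [-1.     -0.0013  0.0008]] [ 0.0513  0.2356 -0.4689  1.6994  0.1105  1.2335 -1.9478]
1996
[0.4902 0.2004 0.158 ] ((0.48886358737945557, 0.20108149945735931), 0.02431582100689411)
```

View pics/w0.png

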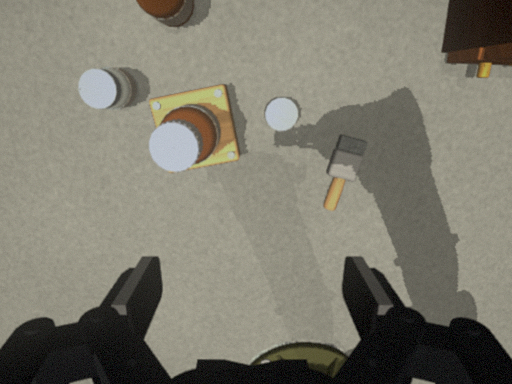

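Upper and lower knobs line up to within 1 mm, so the drawer is seated. The wrist view shows the cap at (174,146). Next I'll move over it.

Run:
```python
from h import *
plan([.4889,.2015,.22],down(.066+np.pi));plan([.4889,.2015,.12],down(.066+np.pi))
```

```text
shift mm [ 77.1266 -72.3939 -27.105 ] rotvec deg [0.1029 0.0478 0.1419]
shift mm [177.1263 -72.1461 -27.1882] rotvec deg [0.1029 0.0478 0.1419]
```

Call:
{"name": "drive_tool", "arguments": {
  "moves": [
    {"rx": 0, "ry": 0, "rz": 0, "tx": 0, "ty": -20, "tz": -7, "jaw": 85},
    {"rx": 0, "ry": 0, "rz": 0, "tx": 10, "ty": -40, "tz": -14, "jaw": 85},
    {"rx": 0, "ry": 0, "rz": 0, "tx": 25, "ty": -60, "tz": -21, "jaw": 85},
    {"rx": 0, "ry": 0, "rz": 0, "tx": 45, "ty": -72, "tz": -27, "jaw": 85},
    {"rx": 0, "ry": 0, "rz": 0, "tx": 65, "ty": -72, "tz": -27, "jaw": 85},
    {"rx": 0, "ry": 0, "rz": 0, "tx": 77, "ty": -72, "tz": -27, "jaw": 85},
    {"rx": 0, "ry": 0, "rz": 0, "tx": 77, "ty": -72, "tz": -27, "jaw": 85},
    {"rx": 0, "ry": 0, "rz": 0, "tx": 77, "ty": -72, "tz": -27, "jaw": 85},
    {"rx": 0, "ry": 0, "rz": 0, "tx": 77, "ty": -72, "tz": -27, "jaw": 85},
    {"rx": 0, "ry": 0, "rz": 0, "tx": 77, "ty": -72, "tz": -27, "jaw": 85}
  ]
}}

```text
t: 8.45
position: [0.4906, 0.1959, 0.2219]
ee_rot: [0.707, 0.022, -0.706, 0.022]
force: [-0.5, -0.0, 0.9]
grip_width: 0.994
```

Run:
```python
from h import *
o=observe();print(o['t'],o['position'],o['force'])
im,d=snap('wrist','w1')
Z=load('w1');W=world(Z);m=(W[...,2]>.148)&(W[...,2]<.175)&(d>0)&(np.hypot(W[...,0]-.488,W[...,1]-.203)<.032)
P=W[m];print(len(P));
if len(P): print(np.median(P,0),cv2.minEnclosingCircle(P[:,:2].astype(np.float32)),P.min(0),P.max(0))
plan([.4889,.2015,.12],down(.066+np.pi))
```

```text
8.45 [0.4906 0.1959 0.2219] [-0.5409 -0.0277  0.8925]
3110
[0.4911 0.2015 0.158 ] ((0.48907825350761414, 0.20160795748233795), 0.024650802835822105) [0.4647 0.1773 0.148 ] [0.5136 0.2262 0.1604]
shift mm [101.8129  -5.6362   1.4356] rotvec deg [-0.2431 -0.0892  0.0196]
```

View pics/w1.png

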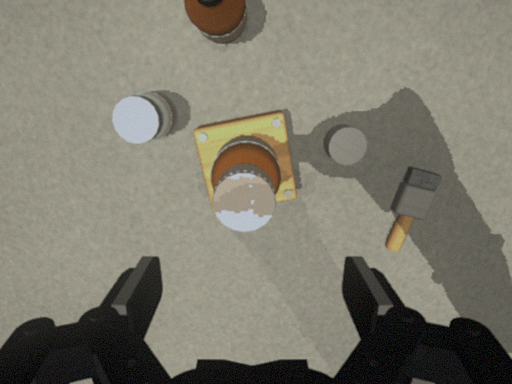

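The wrist view has the cap at (245,203), and its measured centre (0.489, 0.2016) agrees with the earlier estimate. Descending open and then closing.

Call:
{"name": "drive_tool", "arguments": {
  "moves": [
    {"rx": 0, "ry": 0, "rz": 0, "tx": 5, "ty": -5.5, "tz": 1.4, "jaw": 85},
    {"rx": 0, "ry": 0, "rz": 0, "tx": 20, "ty": -5.5, "tz": 1.4, "jaw": 85},
    {"rx": 0, "ry": 0, "rz": 0, "tx": 38, "ty": -5.5, "tz": 1.4, "jaw": 85},
    {"rx": 0, "ry": 0, "rz": 0, "tx": 55, "ty": -5.5, "tz": 1.4, "jaw": 85},
    {"rx": 0, "ry": 0, "rz": 0, "tx": 70, "ty": -5.5, "tz": 1.4, "jaw": 85},
    {"rx": 0, "ry": 0, "rz": 0, "tx": 85, "ty": -5.5, "tz": 1.4, "jaw": 85},
    {"rx": 0, "ry": 0, "rz": 0, "tx": 95, "ty": -5.5, "tz": 1.4, "jaw": 85},
    {"rx": 0, "ry": 0, "rz": 0, "tx": 102, "ty": -5.5, "tz": 1.4, "jaw": 85},
    {"rx": 0, "ry": 0, "rz": 0, "tx": 102, "ty": -5.5, "tz": 1.4, "jaw": 85},
    {"rx": 0, "ry": 0, "rz": 0, "tx": 102, "ty": -5.5, "tz": 1.4, "jaw": 85}
  ]
}}

```text
t: 9.5
position: [0.4885, 0.2016, 0.1193]
ee_rot: [0.707, 0.022, -0.707, 0.022]
force: [-0.1, 0.2, 0.7]
grip_width: 0.997
```

Call:
{"name": "drive_tool", "arguments": {
  "moves": [
    {"rx": 0, "ry": 0, "rz": 0, "tx": 0, "ty": 0, "tz": 0, "jaw": 60},
    {"rx": 0, "ry": 0, "rz": 0, "tx": 0, "ty": 0, "tz": 0, "jaw": 54},
    {"rx": 0, "ry": 0, "rz": 0, "tx": 0, "ty": 0, "tz": 0, "jaw": 50},
    {"rx": 0, "ry": 0, "rz": 0, "tx": 0, "ty": 0, "tz": 0, "jaw": 45},
    {"rx": 0, "ry": 0, "rz": 0, "tx": 0, "ty": 0, "tz": 0, "jaw": 40},
    {"rx": 0, "ry": 0, "rz": 0, "tx": 0, "ty": 0, "tz": 0, "jaw": 30},
    {"rx": 0, "ry": 0, "rz": 0, "tx": 0, "ty": 0, "tz": 0, "jaw": 20},
    {"rx": 0, "ry": 0, "rz": 0, "tx": 0, "ty": 0, "tz": 0, "jaw": 0},
    {"rx": 0, "ry": 0, "rz": 0, "tx": 0, "ty": 0, "tz": 0, "jaw": 0},
    {"rx": 0, "ry": 0, "rz": 0, "tx": 0, "ty": 0, "tz": 0, "jaw": 0}
  ]
}}

```text
t: 10.5
position: [0.4887, 0.2018, 0.12]
ee_rot: [0.707, 0.022, -0.706, 0.022]
force: [-1.4, 0.7, 6.5]
grip_width: 0.541
```

Run:
```python
from h import *
o=observe();print(o['t'],o['position'],o['force'],o['ft_torque'],o['grip_width'],o['grip_width']*85.4)
print(R.from_quat(o['ee_rot']).as_matrix())
```

```text
10.5 [0.4887 0.2018 0.12  ] [-1.3912  0.6526  6.5257] [0.0722 0.403  0.0453] 0.5405426581726829 46.16234300794712
[[ 0.0013  0.0622 -0.9981]
 [ 0.0006 -0.9981 -0.0622]
 [-1.     -0.0006 -0.0014]]
```

Call:
{"name": "drive_tool", "arguments": {
  "moves": [
    {"rx": 0, "ry": 0, "rz": 0, "tx": 1, "ty": 0, "tz": 0, "jaw": 0},
    {"rx": 0, "ry": 0, "rz": 0, "tx": 2, "ty": 0, "tz": 0, "jaw": 0},
    {"rx": 0, "ry": 0, "rz": 0, "tx": 3, "ty": 0, "tz": 0, "jaw": 0},
    {"rx": 0, "ry": 0, "rz": 0, "tx": 4, "ty": 0, "tz": 0, "jaw": 0},
    {"rx": 0, "ry": 0, "rz": 0, "tx": 5, "ty": 0, "tz": 0, "jaw": 0},
    {"rx": 0, "ry": 0, "rz": 0, "tx": 6, "ty": 0, "tz": 0, "jaw": 0},
    {"rx": 0, "ry": 0, "rz": 0, "tx": 7, "ty": 0, "tz": 0, "jaw": 0},
    {"rx": 0, "ry": 0, "rz": 0, "tx": 8, "ty": 0, "tz": 0, "jaw": 0},
    {"rx": 0, "ry": 0, "rz": 0, "tx": 8, "ty": 0, "tz": 0, "jaw": 0},
    {"rx": 0, "ry": 0, "rz": 0, "tx": 8, "ty": 0, "tz": 0, "jaw": 0}
  ]
}}

```text
t: 11.5
position: [0.4888, 0.2018, 0.1138]
ee_rot: [0.708, 0.022, -0.706, 0.022]
force: [-7.6, -2.8, 26.5]
grip_width: 0.538
```

Run:
```python
from h import *
o=observe();print(o['t'],o['position'],o['force'],o['ft_torque'],o['grip_width'])
```

```text
11.5 [0.4888 0.2018 0.1138] [-7.6219 -2.7896 26.5078] [-0.5344  1.5731  0.0108] 0.5383129860222532
```

Pressed 6 mm onto the stop at 26 N. Twisting CCW (negative rx).

Call:
{"name": "drive_tool", "arguments": {
  "moves": [
    {"rx": -8, "ry": 0, "rz": 0, "tx": 0, "ty": 0, "tz": 0, "jaw": 0},
    {"rx": -16, "ry": 0, "rz": 0, "tx": 0, "ty": 0, "tz": 0, "jaw": 0},
    {"rx": -24, "ry": 0, "rz": 0, "tx": 0, "ty": 0, "tz": 0, "jaw": 0},
    {"rx": -32, "ry": 0, "rz": 0, "tx": 0, "ty": 0, "tz": 0, "jaw": 0},
    {"rx": -40, "ry": 0, "rz": 0, "tx": 0, "ty": 0, "tz": 0, "jaw": 0},
    {"rx": -48, "ry": 0, "rz": 0, "tx": 0, "ty": 0, "tz": 0, "jaw": 0},
    {"rx": -56, "ry": 0, "rz": 0, "tx": 0, "ty": 0, "tz": 0, "jaw": 0},
    {"rx": -64, "ry": 0, "rz": 0, "tx": 0, "ty": 0, "tz": 0, "jaw": 0},
    {"rx": -72, "ry": 0, "rz": 0, "tx": 0, "ty": 0, "tz": 0, "jaw": 0},
    {"rx": -80, "ry": 0, "rz": 0, "tx": 0, "ty": 0, "tz": 0, "jaw": 0}
  ]
}}

```text
t: 12.5
position: [0.49, 0.2037, 0.114]
ee_rot: [0.528, 0.472, -0.524, 0.473]
force: [-2.5, 0.7, 21.7]
grip_width: 0.543
```

Run:
```python
from h import *
o=observe();print(o['t'],o['position'],o['force'],o['ft_torque'],o['grip_width'],o['joint_pos'])
print(R.from_quat(o['ee_rot']).as_matrix())
```

```text
12.5 [0.49   0.2037 0.114 ] [-2.4836  0.6559 21.729 ] [ 0.3037  0.8622 -0.1281] 0.5431400203042064 [ 0.1048  0.567  -0.8389  1.8833  0.5266  0.9205 -1.0916]
[[ 0.0052  0.9943 -0.1065]
 [ 0.0034 -0.1065 -0.9943]
 [-1.      0.0048 -0.0039]]
```

Turned 80° CCW. Now I'll lift gently, first about 15 mm from the commanded press depth.

Call:
{"name": "drive_tool", "arguments": {
  "moves": [
    {"rx": 0, "ry": 0, "rz": 0, "tx": -1, "ty": 0, "tz": 0, "jaw": 0},
    {"rx": 0, "ry": 0, "rz": 0, "tx": -3, "ty": 0, "tz": 0, "jaw": 0},
    {"rx": 0, "ry": 0, "rz": 0, "tx": -5, "ty": 0, "tz": 0, "jaw": 0},
    {"rx": 0, "ry": 0, "rz": 0, "tx": -7, "ty": 0, "tz": 0, "jaw": 0},
    {"rx": 0, "ry": 0, "rz": 0, "tx": -9, "ty": 0, "tz": 0, "jaw": 0},
    {"rx": 0, "ry": 0, "rz": 0, "tx": -11, "ty": 0, "tz": 0, "jaw": 0},
    {"rx": 0, "ry": 0, "rz": 0, "tx": -13, "ty": 0, "tz": 0, "jaw": 0},
    {"rx": 0, "ry": 0, "rz": 0, "tx": -15, "ty": 0, "tz": 0, "jaw": 0},
    {"rx": 0, "ry": 0, "rz": 0, "tx": -17, "ty": 0, "tz": 0, "jaw": 0},
    {"rx": 0, "ry": 0, "rz": 0, "tx": -17, "ty": 0, "tz": 0, "jaw": 0}
  ]
}}

```text
t: 13.5
position: [0.4884, 0.2012, 0.1281]
ee_rot: [-0.527, -0.471, 0.527, -0.471]
force: [0.4, -1.0, -0.7]
grip_width: 0.54
```

No resistance and the grip is unchanged. Lifting the rest.

Call:
{"name": "drive_tool", "arguments": {
  "moves": [
    {"rx": 0, "ry": 0, "rz": 0, "tx": -6, "ty": 0, "tz": 0, "jaw": 0},
    {"rx": 0, "ry": 0, "rz": 0, "tx": -14, "ty": 0, "tz": 0, "jaw": 0},
    {"rx": 0, "ry": 0, "rz": 0, "tx": -22, "ty": 0, "tz": 0, "jaw": 0},
    {"rx": 0, "ry": 0, "rz": 0, "tx": -30, "ty": 0, "tz": 0, "jaw": 0},
    {"rx": 0, "ry": 0, "rz": 0, "tx": -38, "ty": 0, "tz": 0, "jaw": 0},
    {"rx": 0, "ry": 0, "rz": 0, "tx": -45, "ty": 0, "tz": 0, "jaw": 0},
    {"rx": 0, "ry": 0, "rz": 0, "tx": -50, "ty": 0, "tz": 0, "jaw": 0},
    {"rx": 0, "ry": 0, "rz": 0, "tx": -53, "ty": 0, "tz": 0, "jaw": 0},
    {"rx": 0, "ry": 0, "rz": 0, "tx": -53, "ty": 0, "tz": 0, "jaw": 0},
    {"rx": 0, "ry": 0, "rz": 0, "tx": -53, "ty": 0, "tz": 0, "jaw": 0}
  ]
}}

```text
t: 14.5
position: [0.4883, 0.2012, 0.1808]
ee_rot: [-0.527, -0.471, 0.527, -0.471]
force: [-0.2, 0.1, -0.9]
grip_width: 0.538
```

Run:
```python
from h import *
snap('top','t4');snap('scene','s4');snap('wrist','w4');o=observe();print(o['t'],o['position'],o['force'],o['grip_width'],np.abs(o['qvel']).max())
print(R.from_quat(o['ee_rot']).as_matrix()[:,0])
for f in ('t4','s4'):
    Z=load(f);W=world(Z);im=Z['im'].astype(int)
    m=(W[...,2]>.138)&(W[...,2]<.1525)&(W[...,1]<-.1)&(W[...,1]>-.36)&(W[...,0]>.5)&(W[...,0]<.68)&(im[...,2]>110)&(im[...,0]<70)
    P=W[m]
    if len(P)>5:print(cv2.boxPoints(cv2.minAreaRect(P[:,:2].astype(np.float32))))
cv2.imwrite('pics/c4.png',np.hstack([cv2.resize(load('s4')['im'][80:230,265:415],(400,400)),cv2.resize(load('w4')['im'],(400,300))[[*range(300)]+[299]*100]]))
```

```text
14.65 [0.4882 0.2012 0.1807] [ 0.0266 -0.4277  0.3377] 0.5414262193072925 0.0031369080077853486
[-0.0006 -0.0002 -1.    ]
[[ 0.5965 -0.1234]
 [ 0.6085 -0.333 ]
 [ 0.6226 -0.3322]
 [ 0.6106 -0.1226]]
[[ 0.5971 -0.1248]
 [ 0.6111 -0.3346]
 [ 0.6199 -0.334 ]
 [ 0.6059 -0.1242]]
```

View pics/c4.png

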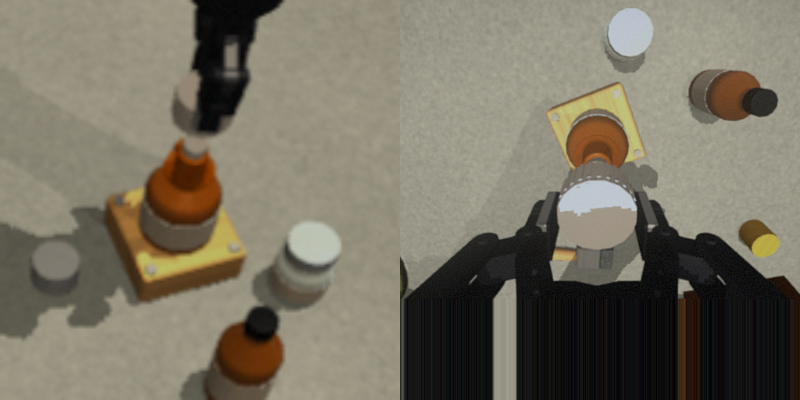

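The cap is level between the fingers ((200,105) in the left crop), with the bare bottle neck visible below it at (195,150). The drawer is still home and the bystanders are in place.

```bash
python3 -c "from cell import *;print(hand_in())"
```

```text
the job is handed in; nothing more can be done
None
```

The job is done and handed in at about 14.7 s; `hand_in` gives no verdict.

- **Drawer:** I pushed the upper drawer home until it stopped dead. Its knobs line up with those of the shut lower drawer to within about 1 mm, and the front had not shifted in the last pictures. At the stop the wrist read about 38 N horizontally and 26–28 N upward. I put that down to overdriving the fingers against the stop and did not look into it further.
- **Cap:** I gripped the cap and pressed it down about 6 mm onto its stop, at 26 N. I then turned it 80° counter-clockwise while pressed, and it lifted with no resistance.
- **Final state:** The gripper holds the cap level and still, about 61 mm above where it sat and within about 1 mm of the bottle's axis. The last picture shows the bare neck below it. In that picture the jar, plain bottle and tins stand where they were, judged by eye rather than measured. No check failed.

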